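# Share drying tablets over a three-bay tray

### The arm

A 7-joint arm with a two-finger parallel gripper is mounted at the origin on the work surface. World frame = base frame: x ahead of the robot, y to its left, z up, the work surface at z = 0. Lengths are in m, angles in rad, forces in N, time in s.
With the tool pointing down it reaches from about 0.425 to 0.825 m from the base axis. Payload 3.6 kg.
Tool frame: the origin (TCP) lies on the centre line of the jaws, within the pads' length; the fingertips stand 11 mm ahead of it and the grasp point (between the pads) lies 8 mm behind it; z points along the fingers, y is the line along which they close (so a half turn about z gives the same grasp; the last joint's range is limited). The gripper opens to 93 mm and grips with 3 to 60 N. Pads are 15 mm wide; open, the fingers measure 128 mm over their backs; the gripper's body (75 mm by 188 mm) begins 65 mm behind the grasp point.
Start: joints at [-1.365, 0.615, -0.013, 1.423, 0.008, 1.103, -0.04], TCP at [0.15, 0.632, 0.23] pointing down, gripper open.
Joint ranges: [-3.12, 3.12], [-0.3, 2.06], [-1.34, 1.32], [0.26, 2.42], [-1.36, 4.5], [0.01, 1.98], [-2.84, 2.84]. Speed limits (rad/s): [2.79, 2.79, 3.14, 3.14, 3.14, 3.14, 3.14].

### API

Orientations are given as a unit quaternion [x, y, z, w].
In Python, from rig import readout, optics, arm, models gives the robot as it stands.
- The arm moves only by the shell command python3 -m handwheel 'ROWS' [FORCE]. ROWS is JSON, a list of rows, each a list of 7 numbers: the shift along the tool's x, y, z in cm, then the turn, a rotation vector about the tool's x, y, z in degrees, then the opening in per cent of the stroke, from 0 (shut) to 100 (fully open). In form: [[x, y, z, rx, ry, rz, gripper], ...]. A call has 1 to 12 rows; each row is the pose to reach, as a shift and turn from the pose commanded when the call began, along the tool's axes at that moment; what a row does not reach only later rows make up. A row lasts 1/10 s, in which the tool goes at most 50 mm and 8.59 degrees, less where a joint would pass 70% of its speed; a pose out of reach is approached as far as the arm can. A call with a gripper value outside its range is refused whole. The fingers move at their own pace and stop on an object; FORCE is the grip in N (left out, the last holds). Time passes only in rows, so rows that repeat a pose let the fingers close. It gives the time, the measured TCP pose, the force, the opening and the grip force at its end, in the units of the state.
- readout.sense(): the state, without advancing time (a new reading comes with each control period).
- optics.snapshot(name): name is "side" or "top"; returns a dict with "color" (480x640x3 uint8, red, green, blue), "depth" (480x640 float32, m along the optical axis (not along the pixel's ray), 0 where there is no reading), "camera_matrix" (3x3 intrinsics, pixels), "extrinsics" (4x4, takes a point from world to camera coordinates). Camera axes: x right, y down, z forward; pixel columns grow to the right and rows downward; lengths in m; the calibration is good to about 2 mm. A picture is of the moment at which its call begins.
- arm.close_job(): hands the job in; it is judged then, once.
Trained networks look in a picture, given as the dict that the camera call returned (one of the last four; its "shot" number tells which), for a name from the list of things; names that differ only in an ending like _2 or _b are one class to them, and where a whole thing is asked for, a point or a joint stands for the part that bears it (a point fixed in the world has none). Each returns a list of dicts, best first, with "p" (0 to 1); they miss things now and then, are a little off and sometimes report something else, mostly with a low value. They report only what shows in the picture. A call takes as long as a camera call.
- models.masks_of(label, picture): "pixels" (480x640 bool, what is visible of it) and "xy" ([column, row] in pixels, amid what is visible of it).
The state is a dict: "time_s": time; "joint_pos": joint angles; "joint_velocities": joint speeds; "joint_torque": joint torques, N m; "position": TCP position; "tool_rot": TCP orientation; "force": force on the tool from outside, world axes, zero at the start; "moment": the same for the moment, N m; "gripper_width": opening from 0.0 (shut) to 1.0 (fully open); "gripper_force": force on a finger pad.
Only numpy, scipy, OpenCV 4.12 (cv2) and the standard library are available. Lean on these libraries where they do the work, as an engineer would, in place of code of your own. Each camera call takes 0.05 s, during which the arm holds its last target. There are 200 camera calls.

### The job

Pick the open shaker up by its grip post, carry it with all eight drying tablets in it to over the three-bay tray and shake them out through its mouth, spread evenly along the tray: all eight must lie down in the bays, at least two in every bay. Then set the empty shaker upright back on its mat and let go. Do not touch the tablets with the gripper, and leave the jar stack, the open jar and the tape roll alone.

Things in the scene. Friction and masses are not known exactly. Their poses are not given: they have to be found in the camera images.
- shaker: Loose hand shaker of smooth black plastic, about 200 g: open-topped trough 120 (x) by 58 (y) mm, floor and walls 4 mm thick, walls 36 mm high at both sides and the back (+x); the front end (-x) is the open mouth. A bridge (30 mm in x, 36 to 44 mm up) over the middle carries a grey grip post 20 (x) by 30 (y) mm, up to 102 mm above the underside. Origin: centre of the underside; z up.
- grip (a point): Where to take the shaker: on the axis of its grip post, 80 mm above the underside; axes as the shaker's. The post is free from 44 to 102 mm.
- mouth (a point): Middle of the floor's edge at the shaker's mouth (50 mm wide, no sill), 60 mm to the shaker's -x from its origin, 4 mm above its underside. Level, tablets stay put; tipped mouth-down they begin to slide at 12 to 21 degrees (varies), sooner (from about 6) if shaken along x. They start in two columns of four, packed to the back wall, the front ones 25 mm inside the mouth.
- tray: Grey plastic tray fixed to the bench, 146 (x) by 262 (y) mm, floor 4 mm thick, outer walls 30 mm high, 4 mm thick. Two cross walls (4 mm thick, 28 mm up, at y = -43 and +43 mm) divide it into three bays in a row along y, each 138 (x) by 82 to 84 (y) mm inside. Origin: centre of the underside; z up. It stands to the left or the right of the mat.
- bay0 (a point): Centre of the floor of the bay at the tray's -y end, 4 mm above the tray's underside.
- bay1 (a point): Centre of the floor of the middle bay.
- bay2 (a point): Centre of the floor of the bay at the tray's +y end.
- mat: Grey mat fixed to the bench, 170 (x) by 120 (y) mm, 6 mm thick, on which the shaker stands at the start and must stand at the end. Origin: centre of the underside.
- tablet0: White drying tablet, a smooth hard disc 22 mm across and 12 mm thick, 12 g. Origin: its centre; z is the disc's axis.
- tablet1: White drying tablet, a smooth hard disc 22 mm across and 12 mm thick, 12 g. Origin: its centre; z is the disc's axis.
- tablet2: White drying tablet, a smooth hard disc 22 mm across and 12 mm thick, 12 g. Origin: its centre; z is the disc's axis.
- tablet3: White drying tablet, a smooth hard disc 22 mm across and 12 mm thick, 12 g. Origin: its centre; z is the disc's axis.
- tablet4: White drying tablet, a smooth hard disc 22 mm across and 12 mm thick, 12 g. Origin: its centre; z is the disc's axis.
- tablet5: White drying tablet, a smooth hard disc 22 mm across and 12 mm thick, 12 g. Origin: its centre; z is the disc's axis.
- tablet6: White drying tablet, a smooth hard disc 22 mm across and 12 mm thick, 12 g. Origin: its centre; z is the disc's axis.
- tablet7: White drying tablet, a smooth hard disc 22 mm across and 12 mm thick, 12 g. Origin: its centre; z is the disc's axis.
- jar_stack: Bystander: two closed black jars on top of each other, 90 mm across, 112 mm high, beyond the tray and mat. Origin: centre of the underside.
- open_jar: Bystander: open empty black jar, 86 mm across, 38 mm high. Origin: centre of the underside.
- tape_roll: Bystander: roll of paper tape lying flat, 90 mm across, 24 mm high. Origin: centre of the underside.

How it is judged:
By the outcome, as a careful person would: the job done as asked, in the order asked, and still so for the second after the job is handed in, with the robot touching nothing.
It also fails if it takes over 67 s, if anything falls off the work surface, if the arm or the gripper's body presses on something with over 40 N, if the wrist force passes 120 N, or if a joint passes its speed limit or range.

## Working session

There is one attempt and no reset: what is moved stays moved. The work goes in short steps, Python scripts to look and compute and a shell command to move; the robot and the scene stay as the last step left them, time stands still between calls to the robot, and variables do not carry over. Pictures are saved under pics/ and viewed, at most 10 in all, crops included, and the job is handed in when it is done.

```bash
mkdir -p pics; ls; cat > h.py <<'E'
import numpy as np,cv2
from rig import readout,optics,arm,models
from scipy.spatial.transform import Rotation as R
def pts(s,mask=None):
    d=s["depth"];K=np.array(s["camera_matrix"]);E=np.array(s["extrinsics"])
    v,u=np.mgrid[:480,:640]
    P=np.stack([(u-K[0,2])/K[0,0]*d,(v-K[1,2])/K[1,1]*d,d],-1)
    W=(P-E[:3,3])@E[:3,:3]
    return W
E
python3 - <<'E'
from h import *
print(readout.sense())
S={n:optics.snapshot(n) for n in("side","top")}
cv2.imwrite("pics/a.png",cv2.resize(cv2.hconcat([S[n]["color"][:,:,::-1] for n in S]),(800,300)))
cv2.imwrite("pics/top.png",S["top"]["color"][:,:,::-1])
for n,s in S.items():
    W=pts(s); print(n,np.round(s["extrinsics"],3).tolist(),np.round(s["camera_matrix"],0).tolist())
    for l in["shaker","grip","tray","mat","jar_stack","open_jar","tape_roll","tablet0"]:
        for m in models.masks_of(l,s)[:8 if l=="tablet0" else 1]:
            q=W[m["pixels"]&(s["depth"]>0)]
            if len(q): print(n,l,round(m["p"],2),np.round(m["xy"]),np.round(np.median(q,0),3),np.round(np.percentile(q,2,0),3),np.round(np.percentile(q,98,0),3),len(q))
E
```

```text
pics
{'time_s': 0.0, 'joint_pos': array([-1.36447838,  0.61591202, -0.01264065,  1.42487955,  0.0080936 ,
        1.10342033, -0.04040936]), 'joint_velocities': array([-0.00077101, -0.00098108, -0.00038005,  0.00085512, -0.00102442,
       -0.00010634,  0.00043861]), 'joint_torque': array([-1.76259814e-04, -4.58942735e+01,  2.09014895e-01, -1.65745157e+01,
       -6.11458160e-02,  2.06881313e-02,  2.34037661e-04]), 'position': array([0.14976801, 0.63172349, 0.22849217]), 'tool_rot': array([ 1.16109411e-01,  9.93235599e-01, -1.27704155e-03, -1.40432599e-04]), 'force': array([-0.31382657, -0.01937794, -0.36545209]), 'moment': array([0.00215198, 0.03257781, 0.03132317]), 'gripper_force': 0.0, 'gripper_width': 1.0025100045303232}
side [[0.93, -0.367, 0.019, -0.549], [-0.204, -0.558, -0.805, 0.179], [0.306, 0.744, -0.593, 0.716], [0.0, 0.0, 0.0, 1.0]] [[459.0, 0.0, 325.0], [0.0, 459.0, 237.0], [0.0, 0.0, 1.0]]
side shaker 0.8 [309. 335.] [ 0.49  -0.192  0.034] [ 0.436 -0.223  0.005] [ 0.557 -0.14   0.108] 3412
side grip 0.65 [309. 337.] [ 0.489 -0.192  0.035] [ 0.436 -0.223  0.007] [ 0.55
[... 1409 characters left out ...]
74 [321. 151.] [ 0.755 -0.027  0.006] [ 0.709 -0.063  0.002] [0.785 0.013 0.04 ] 1981
top tape_roll 0.69 [408. 151.] [ 0.742 -0.154  0.023] [ 0.697 -0.193  0.003] [ 0.782 -0.108  0.027] 1101
top tablet0 0.53 [404. 299.] [ 0.514 -0.159  0.022] [ 0.506 -0.169  0.019] [ 0.522 -0.151  0.025] 105
top tablet0 0.52 [416. 280.] [ 0.541 -0.177  0.023] [ 0.531 -0.188  0.017] [ 0.551 -0.167  0.025] 144
top tablet0 0.48 [402. 284.] [ 0.535 -0.153  0.022] [ 0.525 -0.163  0.019] [ 0.543 -0.145  0.025] 120
top tablet0 0.44 [415. 328.] [ 0.467 -0.174  0.022] [ 0.458 -0.182  0.02 ] [ 0.475 -0.165  0.025] 121
top tablet0 0.43 [418. 293.] [ 0.52  -0.181  0.022] [ 0.512 -0.192  0.014] [ 0.528 -0.174  0.025] 117
```

View pics/top.png

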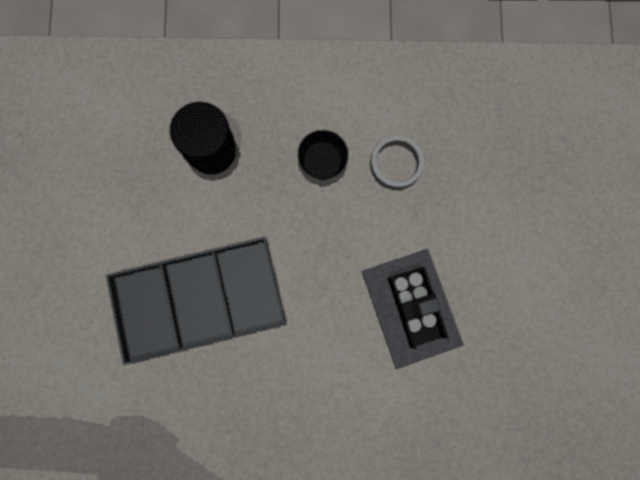

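View pics/a.png

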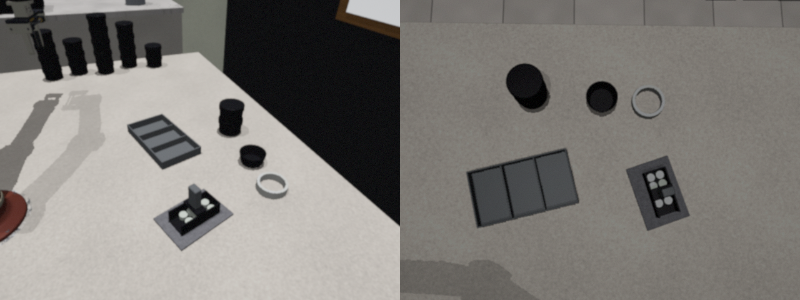

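The top view shows the shaker at (418,308) with its mouth toward the image bottom and the robot. The tray is at (195,302) to the left, and the jars and tape lie beyond at larger x. Next I'll fit the exact poses.

```bash
python3 - <<'E'
from h import *
C={}
for n in("top","side"):
    s=optics.snapshot(n);W=pts(s);ok=s["depth"]>0
    for l in("tray","mat","shaker"):
        m=models.masks_of(l,s)[0]["pixels"]
        m=cv2.dilate(m.astype(np.uint8),np.ones((7,7)))>0
        q=W[m&ok]
        sel={"tray":(q[:,2]>.02)&(q[:,2]<.035),"mat":(q[:,2]>.004)&(q[:,2]<.05),"shaker":(q[:,2]>.03)&(q[:,2]<.06)}[l]
        r=cv2.minAreaRect((q[sel][:,:2]*1000).astype(np.float32));print(n,l,np.round(r[0],1),np.round(r[1],1),round(r[2],1), "z98",np.percentile(q[:,2],[50,98]).round(4))
        if l=="shaker":
            p=q[q[:,2]>.1];print("post top",p.mean(0).round(4),p.min(0).round(4),p.max(0).round(4),len(p))
            r=cv2.minAreaRect((p[:,:2]*1000).astype(np.float32));print(np.round(r[0],1),np.round(r[1],1),round(r[2],1))
s=readout.sense();print(s["position"],R.from_quat(s["tool_rot"]).as_matrix().round(3).tolist())
E
```

```text
top tray [508.  178.8] [146.3 262.2] 13.9 z98 [0.0047 0.0312]
top mat [ 492.7 -174.3] [174.2 131.2] 18.9 z98 [0.0062 0.0437]
top shaker [ 495.8 -177.8] [119.9  58.6] 17.1 z98 [0.0215 0.1089]
post top [ 0.4958 -0.1769  0.1078] [ 0.4836 -0.1931  0.1002] [ 0.5084 -0.1617  0.1128] 288
[ 495.8 -177.5] [19.9 30.1] 16.5
side tray [507.8 176.2] [147.8 266.2] 13.9 z98 [0.0047 0.0297]
side mat [ 495.4 -176.4] [170.2 120.8] 18.7 z98 [0.0051 0.0408]
side shaker [ 496.6 -180. ] [122.5  59.8] 17.2 z98 [0.0221 0.1073]
post top [ 0.4949 -0.183   0.1062] [ 0.4832 -0.1981  0.1001] [ 0.5077 -0.1645  0.1094] 253
[ 495.5 -181.3] [19.6 31.9] 14.0
[0.14991899 0.63245307 0.22966206] [[-0.973, 0.231, -0.0], [0.231, 0.973, -0.0], [0.0, -0.0, -1.0]]
```

```bash
cat >> h.py <<'E'
def tool_R(yaw,tip=0):  # shaker frame -> tool: y=shaker x, x=shaker y, z=-shaker z ; tip mouth-down
    S=R.from_euler('z',yaw,degrees=True)*R.from_euler('y',-tip,degrees=True)
    return S,S*R.from_matrix(np.array([[0,1,0],[1,0,0],[0,0,-1.]]))
def row(p,yaw,tip=0,ref=None):
    s=readout.sense();q,t=ref if ref else (s["position"],R.from_quat(s["tool_rot"]))
    d=t.inv().apply(np.array(p)-q)*100; rv=(t.inv()*tool_R(yaw,tip)[1]).as_rotvec(degrees=True)
    return np.r_[d,rv].round(2).tolist()
def tcp_for_mouth(m,yaw,tip,h=.072): # h: TCP height above shaker underside
    S,_=tool_R(yaw,tip); return np.array(m)+S.apply([.060,0,h-.004])
E
python3 -m handwheel '[[-44,-34,0,0,0,59.6,100],[-44,-34,0,0,0,59.6,100],[-44,-34,0,0,0,59.6,100],[-44,-34,0,0,0,59.6,100],[-44,-34,0,0,0,59.6,100],[-44,-34,0,0,0,59.6,100],[-44,-34,0,0,0,59.6,100],[-44,-34,0,0,0,59.6,100],[-44,-34,0,0,0,59.6,100],[-44,-34,0,0,0,59.6,100],[-44,-34,0,0,0,59.6,100],[-44,-34,0,0,0,59.6,100]]'
python3 -c "
from h import *
print(row([.496,-.179,.20],17))"
```

```text
time_s: 2.5
position: [0.5041, 0.1921, 0.2304]
tool_rot: [0.599, 0.8, -0.0, 0.003]
force: [0.0, -0.4, 0.6]
gripper_width: 1.003
gripper_force: 0.0
[-35.37, -11.23, 3.19, 0.17, 0.31, -0.66]
```

```bash
python3 -m handwheel '[[-35.4,-11.2,3.2,0.2,0.3,-0.7,100],[-35.4,-11.2,3.2,0.2,0.3,-0.7,100],[-35.4,-11.2,3.2,0.2,0.3,-0.7,100],[-35.4,-11.2,3.2,0.2,0.3,-0.7,100],[-35.4,-11.2,3.2,0.2,0.3,-0.7,100],[-35.4,-11.2,3.2,0.2,0.3,-0.7,100],[-35.4,-11.2,3.2,0.2,0.3,-0.7,100],[-35.4,-11.2,3.2,0.2,0.3,-0.7,100],[-35.4,-11.2,3.2,0.2,0.3,-0.7,100],[-35.4,-11.2,3.2,0.2,0.3,-0.7,100]]'
python3 -c "
from h import *
s=optics.snapshot('side');cv2.imwrite('pics/b.png',s['color'][200:440,180:440,::-1].repeat(2,0).repeat(2,1))
print(row([.496,-.179,.078],17))"
```

```text
time_s: 3.5
position: [0.4966, -0.17, 0.1976]
tool_rot: [0.589, 0.808, 0.001, -0.004]
force: [-0.5, 1.8, 0.4]
gripper_width: 1.0
gripper_force: 0.0
[-1.02, -0.36, 11.95, -0.17, -0.4, 0.92]
```

View pics/b.png

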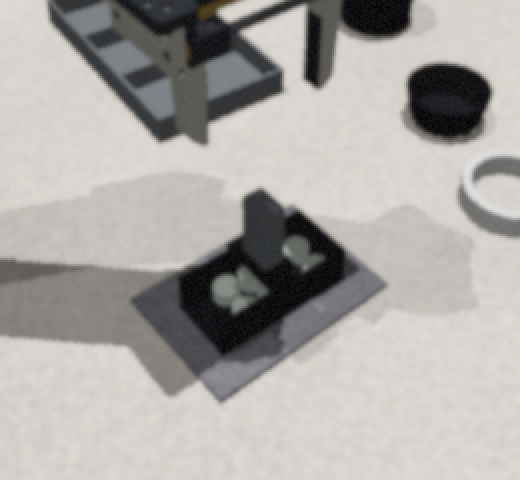

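The fingers straddle the post (263,230 in the crop) along the shaker's long axis. I'll settle, then descend.

```bash
python3 -m handwheel '[[0,0,0,0,0,0,100],[0,0,0,0,0,0,100]]'
python3 -c "
from h import *
print(row([.496,-.179,.078],17))"
```

```text
time_s: 3.75
position: [0.4969, -0.1692, 0.1978]
tool_rot: [0.588, 0.809, 0.001, -0.003]
force: [0.3, -0.4, 0.4]
gripper_width: 0.997
gripper_force: 0.0
[-0.98, -0.35, 11.97, -0.18, -0.34, 0.95]
```

```bash
python3 -m handwheel '[[-1,-0.35,4,-0.2,-0.3,0.9,100],[-1,-0.35,8,-0.2,-0.3,0.9,100],[-1,-0.35,10.5,-0.2,-0.3,0.9,100],[-1,-0.35,12,-0.2,-0.3,0.9,100],[-1,-0.35,12,-0.2,-0.3,0.9,100],[-1,-0.35,12,-0.2,-0.3,0.9,10],[-1,-0.35,12,-0.2,-0.3,0.9,10],[-1,-0.35,12,-0.2,-0.3,0.9,10],[-1,-0.35,12,-0.2,-0.3,0.9,10],[-1,-0.35,12,-0.2,-0.3,0.9,10],[-1,-0.35,12,-0.2,-0.3,0.9,10],[-1,-0.35,12,-0.2,-0.3,0.9,10]]' 30
```

```text
time_s: 4.95
position: [0.4956, -0.1813, 0.0777]
tool_rot: [0.596, 0.803, -0.0, 0.0]
force: [-0.6, -0.4, -0.3]
gripper_width: 0.451
gripper_force: 0.0
```

```bash
python3 -m handwheel '[[0,0,0,0,0,0,10],[0,0,0,0,0,0,10],[0,0,0,0,0,0,10],[0,0,0,0,0,0,10],[0,0,0,0,0,0,10],[0,0,0,0,0,0,10],[0,0,0,0,0,0,10]]' 40
python3 -m handwheel '[[0,0,-1,0,0,0,10],[0,0,-3,0,0,0,10],[0,0,-5,0,0,0,10],[0,0,-7,0,0,0,10],[0,0,-8,0,0,0,10],[0,0,-8,0,0,0,10]]'
python3 - <<'E'
from h import *
print(readout.sense()["force"])
# over bay0: mouth at tray x=+25mm? list targets
ty=13.9; T=R.from_euler('z',ty,degrees=True)
for i,y in enumerate((-.088,0,.088)):
    m=np.array([.508,.178,0])+T.apply([.02,y,.06]); print(i,m.round(3),tcp_for_mouth(m,ty,0).round(3),row(tcp_for_mouth(m,ty,0),ty))
E
```

```text
time_s: 5.65
position: [0.4958, -0.1813, 0.0776]
tool_rot: [0.596, 0.803, 0.0, 0.0]
force: [1.1, 0.5, -0.6]
gripper_width: 0.216
gripper_force: 40.0
time_s: 6.25
position: [0.4958, -0.1816, 0.1588]
tool_rot: [0.596, 0.803, 0.0, 0.001]
force: [0.1, -0.5, -3.5]
gripper_width: 0.211
gripper_force: 40.0
[ 0.10002893 -0.47183623 -3.5113013 ]
0 [0.549 0.097 0.06 ] [0.607 0.112 0.128] [24.86, 19.12, 3.08, 0.1, 0.07, 2.95]
1 [0.527 0.183 0.06 ] [0.586 0.197 0.128] [33.65, 19.58, 3.07, 0.1, 0.07, 2.95]
2 [0.506 0.268 0.06 ] [0.565 0.283 0.128] [42.44, 20.03, 3.06, 0.1, 0.07, 2.95]
```

```bash
python3 -m handwheel '[[0.5,0.4,0,0,0,0,10],[1.7,1.3,0,0,0,0.5,10],[3.5,2.7,0.2,0,0,1,10],[5.9,4.6,0.5,0,0,1.5,10],[8.7,6.7,0.8,0,0,2,10],[11.7,9,1.1,0,0,2.5,10],[14.7,11.3,1.4,0,0,3,10],[17.5,13.4,1.7,0,0,3,10],[20,15.3,2,0,0,3,10],[22.2,17,2.3,0,0,3,10],[23.9,18.3,2.6,0,0,3,10],[24.9,19.1,2.8,0,0,3,10]]'
python3 - <<'E'
from h import *
s=optics.snapshot('top');t=optics.snapshot('side')
cv2.imwrite('pics/c.png',cv2.hconcat([s['color'][150:450,80:380,::-1].copy(),t['color'][120:420,140:440,::-1].copy()]))
ty=13.9; T=R.from_euler('z',ty,degrees=True)
m=np.array([.508,.178,0])+T.apply([.02,-.088,.055]);
for tip in(0,7,10,14):print(row(tcp_for_mouth(m,ty,tip),ty,tip))
E
```

```text
time_s: 7.45
position: [0.605, 0.116, 0.1274]
tool_rot: [0.615, 0.788, -0.001, -0.002]
force: [-0.3, -0.7, -3.9]
gripper_width: 0.213
gripper_force: 40.0
[-0.39, 0.06, 0.48, -0.15, -0.1, 0.19]
[-0.38, -0.82, -0.2, -7.15, -0.11, 0.19]
[-0.38, -1.22, -0.46, -10.15, -0.12, 0.18]
[-0.38, -1.77, -0.77, -14.15, -0.12, 0.18]
```

View pics/c.png

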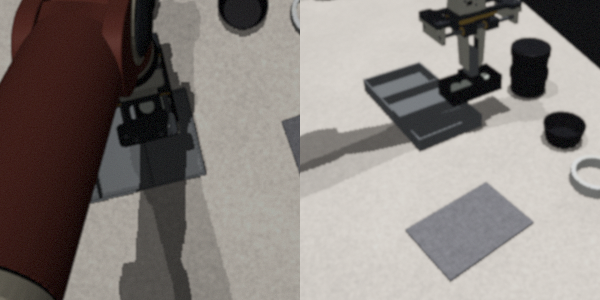

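```bash
cat >> h.py <<'E'
def look(name,boxT=(230,250,110,110),boxS=(255,160,110,110)):
    s=optics.snapshot('top');t=optics.snapshot('side');o=[]
    for q,(u,v,w,h) in((s,boxT),(t,boxS)):
        c=cv2.resize(q['color'][v:v+h,u:u+w,::-1],(400,400),interpolation=cv2.INTER_CUBIC)
        o.append(cv2.convertScaleAbs(c,alpha=1.6,beta=15))
    cv2.imwrite(f'pics/{name}.png',cv2.hconcat(o))
    for n,q in(('top',s),('side',t)):
        W=pts(q);T=R.from_euler('z',13.9,degrees=True)
        for m in models.masks_of('tablet0',q):
            k=W[m['pixels']&(q['depth']>0)]
            if len(k) and m['p']>.2:
                c=np.median(k,0);print(n,round(m['p'],2),np.round(m['xy']),len(k),c.round(3),'tray',T.inv().apply(c-[.508,.178,0]).round(3))
E
python3 -c "
from h import *
look('d')"
```

```text
(no output)
```

View pics/d.png

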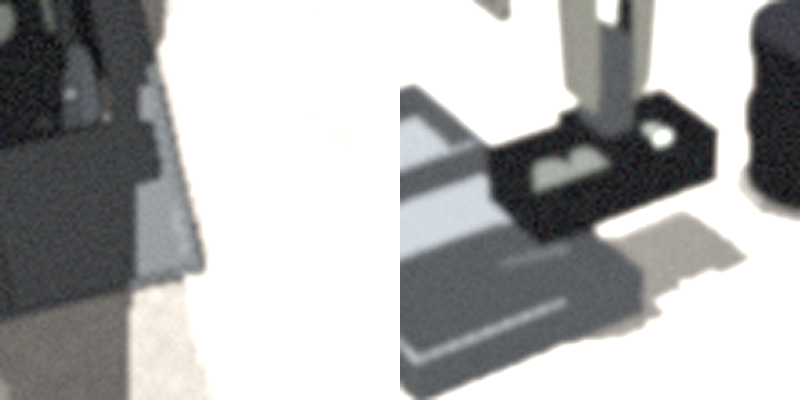

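The side view shows tablets still inside: two front ones at (570,165) and back ones at (660,135). I'll tip to 7° over bay 0 and build automatic counting.

```bash
python3 -m handwheel '[[-0.4,-0.3,0.1,-2.3,-0.1,0.2,10],[-0.4,-0.6,0,-4.6,-0.1,0.2,10],[-0.4,-0.8,0,-7.1,-0.1,0.2,10],[-0.4,-0.8,0,-7.1,-0.1,0.2,10],[-0.4,-0.8,0,-7.1,-0.1,0.2,10]]'
cat >> h.py <<'E'
TY=13.9;TT=R.from_euler('z',TY,degrees=True);T0=np.array([.508,.178,0])
def count():
    st=readout.sense();t=R.from_quat(st["tool_rot"]);S=t*R.from_matrix(np.array([[0,1,0],[1,0,0],[0,0,-1.]]))
    o=st["position"]-S.apply([0,0,.072])
    e=S.as_euler('ZYX',degrees=True);mo=TT.inv().apply(o+S.apply([-.06,0,.004])-T0)
    print("t",round(st["time_s"],2),"yaw %.1f tip %.1f"%(e[0],-e[1]),"mouth in tray",mo.round(3))
    G=np.zeros((70,125),np.uint8);seen=G.copy()
    for n in("side","top"):
        q=optics.snapshot(n);W=pts(q);ok=q["depth"]>0;b=q["color"].min(-1)
        L=S.inv().apply((W-o).reshape(-1,3)).reshape(W.shape)
        m=ok&(abs(L[...,1])<.026)&(L[...,0]>-.075)&(L[...,0]<.057)&(L[...,2]>.002)&(L[...,2]<.024)&(b>70)
        if n=="side":
            x=L[m][:,0];print("shaker white px by x(cm):",{k:int(((x*100)//1==k).sum()) for k in range(-8,6)})
        P=TT.inv().apply((W-T0).reshape(-1,3)).reshape(W.shape)
        inn=ok&(abs(P[...,0])<.069)&(abs(P[...,1])<.127)&(P[...,2]<.032)&(abs(abs(P[...,1])-.043)>.005)
        f=((P+[.07,.125,0])/.002).astype(int)
        for msk,A in((inn&(P[...,2]>.0105),G),(inn,seen)):
            i=f[msk].clip(0);A[i[:,0].clip(0,69),i[:,1].clip(0,124)]=255
    K=np.ones((3,3),np.uint8);G=cv2.morphologyEx(cv2.morphologyEx(G,cv2.MORPH_CLOSE,K),cv2.MORPH_OPEN,K)
    nn,_,stt,c=cv2.connectedComponentsWithStats(G)
    for i in range(1,nn):
        if stt[i,4]*4>60:print("  blob tray x %.0f y %.0f area/tablet %.2f size %s"%(c[i,1]*2-70,c[i,0]*2-125,stt[i,4]*4/380,(stt[i,3]*2,stt[i,2]*2)))
    s2=cv2.morphologyEx(seen,cv2.MORPH_CLOSE,K)>0;print("seen frac bays",[round(float(s2[:,a:b].mean()),2) for a,b in((0,41),(43,82),(84,125))])
E
python3 -c "
from h import *
count()"
```

```text
time_s: 8.25
position: [0.5993, 0.1054, 0.1301]
tool_rot: [0.618, 0.784, 0.048, 0.039]
force: [0.2, 0.3, -3.8]
gripper_width: 0.216
gripper_force: 40.0
t 8.25 yaw 13.6 tip 7.1 mouth in tray [ 0.02  -0.092  0.055]
shaker white px by x(cm): {-8: 0, -7: 0, -6: 0, -5: 0, -4: 39, -3: 34, -2: 30, -1: 24, 0: 0, 1: 0, 2: 0, 3: 21, 4: 31, 5: 2}
  blob tray x 66 y 112 area/tablet 0.32 size (np.int32(8), np.int32(26))
  blob tray x 67 y -84 area/tablet 0.21 size (np.int32(4), np.int32(20))
seen frac bays [0.81, 0.62, 0.52]
```

```bash
python3 -m handwheel '[[0,0.8,0,0,0,0,10],[0,-0.8,0,0,0,0,10],[0,0.8,0,0,0,0,10],[0,-0.8,0,0,0,0,10],[0,0,0,0,0,0,10],[0,0,0,0,0,0,10]]'
python3 -c "
from h import *
count()"
```

```text
time_s: 8.95
position: [0.6016, 0.1072, 0.1301]
tool_rot: [0.617, 0.785, 0.049, 0.04]
force: [0.8, 0.9, -2.9]
gripper_width: 0.214
gripper_force: 40.0
t 8.95 yaw 13.7 tip 7.3 mouth in tray [ 0.023 -0.091  0.055]
shaker white px by x(cm): {-8: 0, -7: 2, -6: 64, -5: 32, -4: 28, -3: 38, -2: 13, -1: 0, 0: 0, 1: 0, 2: 0, 3: 0, 4: 0, 5: 1}
  blob tray x -48 y -74 area/tablet 1.14 size (np.int32(22), np.int32(24))
  blob tray x -31 y -101 area/tablet 0.97 size (np.int32(20), np.int32(22))
  blob tray x 67 y -98 area/tablet 0.42 size (np.int32(4), np.int32(40))
  blob tray x 67 y 30 area/tablet 0.17 size (np.int32(4), np.int32(16))
  blob tray x 67 y 103 area/tablet 0.44 size (np.int32(4), np.int32(42))
seen frac bays [0.77, 0.64, 0.52]
```

Two tablets are in bay 0 and the next pair is at the mouth. I'll tip back mouth-up and move to bay 1.

```bash
python3 - <<'E'
from h import *
for y,z,tip in((-.089,.06,-6),(0,.06,-6),(0,.055,7)):
    m=T0+TT.apply([.02,y,z]);print(y,tip,row(tcp_for_mouth(m,TY,tip),TY,tip))
E
```

```text
-0.089 -6 [0.23, 1.26, 1.02, 13.2, 0.11, -0.22]
0 -6 [9.13, 1.23, 1.0, 13.2, 0.11, -0.22]
0 7 [9.12, -0.2, -0.03, 0.2, 0.14, -0.2]
```

```bash
python3 -m handwheel '[[0,0.5,0.4,5,0,0,10],[0,1,0.8,10,0,0,10],[0.3,1.25,1,13.2,0.1,-0.2,10],[1,1.25,1,13.2,0.1,-0.2,10],[2.2,1.25,1,13.2,0.1,-0.2,10],[3.6,1.25,1,13.2,0.1,-0.2,10],[5,1.25,1,13.2,0.1,-0.2,10],[6.4,1.25,1,13.2,0.1,-0.2,10],[7.8,1.25,1,13.2,0.1,-0.2,10],[8.7,1.25,1,13.2,0.1,-0.2,10],[9.1,1.25,1,13.2,0.1,-0.2,10],[9.1,1.25,1,13.2,0.1,-0.2,10]]'
python3 - <<'E'
from h import *
count()
for y,z,tip in((0,.055,6),(0,.055,7)):
    m=T0+TT.apply([.02,y,z]);print(y,tip,row(tcp_for_mouth(m,TY,tip),TY,tip))
look('e',boxS=(225,130,110,110))
E
```

```text
time_s: 10.25
position: [0.5909, 0.1989, 0.121]
tool_rot: [0.615, 0.786, -0.042, -0.033]
force: [0.4, 0.3, -2.9]
gripper_width: 0.211
gripper_force: 40.0
t 10.25 yaw 13.9 tip -6.1 mouth in tray [0.019 0.    0.06 ]
shaker white px by x(cm): {-8: 0, -7: 1, -6: 58, -5: 24, -4: 13, -3: 14, -2: 7, -1: 0, 0: 0, 1: 0, 2: 0, 3: 0, 4: 0, 5: 0}
  blob tray x -48 y -75 area/tablet 1.21 size (np.int32(22), np.int32(26))
  blob tray x -30 y -100 area/tablet 1.15 size (np.int32(22), np.int32(24))
  blob tray x 6 y -89 area/tablet 1.78 size (np.int32(16), np.int32(50))
  blob tray x 67 y -102 area/tablet 0.29 size (np.int32(4), np.int32(28))
  blob tray x 67 y -19 area/tablet 0.19 size (np.int32(4), np.int32(18))
seen frac bays [0.95, 0.96, 0.77]
0 6 [0.14, -1.37, -0.64, -12.1, 0.06, -0.1]
0 7 [0.14, -1.51, -0.71, -13.1, 0.06, -0.1]
top 0.69 [264. 304.] 122 [0.504 0.075 0.016] tray [-0.029 -0.099  0.016]
top 0.56 [191. 263.] 148 [0.563 0.182 0.068] tray [ 0.054 -0.01   0.068]
top 0.54 [241. 283.] 102 [0.534 0.105 0.025] tray [ 0.008 -0.077  0.025]
top 0.5 [256. 283.] 98 [0.538 0.084 0.025] tray [ 0.006 -0.098  0.025]
top 0.46 [195. 275.] 129 [0.542 0.173 0.071] tray [ 0.032 -0.013  0.071]
top 0.34 [322. 154.] 2013 [ 0.755 -0.027  0.006] tray [ 0.191 -0.258  0.006]
side 0.7 [260. 226.] 5216 [0.504 0.166 0.009] tray [-0.007 -0.011  0.009]
side 0.54 [284. 240.] 98 [0.537 0.08  0.019] tray [ 0.005 -0.102  0.019]
side 0.51 [254. 247.] 78 [0.478 0.088 0.015] tray [-0.05  -0.08   0.015]
side 0.48 [278. 234.] 57 [0.531 0.102 0.021] tray [ 0.004 -0.08   0.021]
```

View pics/e.png

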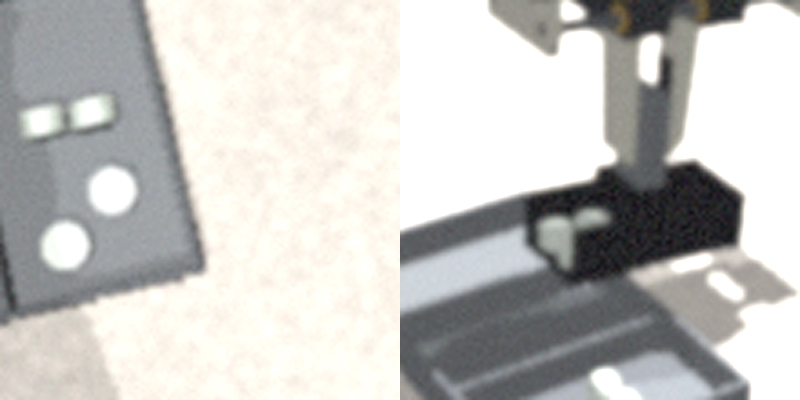

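The left crop shows four tablets in bay 0, two flat at (65,245) and (110,190) and two on edge at (40,120) and (90,110). The right crop shows four still in the shaker, with a pair at the mouth (555,235). From here I'll use small steps.

```bash
python3 - <<'E'
from h import *
for y,z,tip in((0,.05,0),(0,.042,5)):
    m=T0+TT.apply([.02,y,z]);print(y,tip,row(tcp_for_mouth(m,TY,tip),TY,tip))
E
```

```text
0 0 [0.13, -0.52, 0.37, -6.1, 0.02, -0.12]
0 5 [0.13, -1.1, 0.73, -11.1, 0.02, -0.12]
```

```bash
python3 -m handwheel '[[0,-0.1,0.1,-1,0,0,10],[0,-0.2,0.15,-2.2,0,0,10],[0,-0.3,0.2,-3.5,0,0,10],[0.1,-0.4,0.3,-4.8,0,0,10],[0.1,-0.5,0.4,-6,0,-0.1,10],[0.1,-0.65,0.5,-7.3,0,-0.1,10],[0.1,-0.8,0.55,-8.6,0,-0.1,10],[0.1,-1,0.65,-9.9,0,-0.1,10],[0.1,-1.1,0.73,-11,0,-0.1,10],[0.1,-1.1,0.73,-11,0,-0.1,10],[0.1,-1.1,0.73,-11,0,-0.1,10]]'
python3 -c "
from h import *
count()"
```

```text
time_s: 11.65
position: [0.5793, 0.1963, 0.1151]
tool_rot: [0.615, 0.787, 0.034, 0.026]
force: [-0.8, 0.6, -2.4]
gripper_width: 0.213
gripper_force: 40.0
t 11.65 yaw 13.9 tip 4.9 mouth in tray [0.02  0.001 0.042]
shaker white px by x(cm): {-8: 0, -7: 0, -6: 52, -5: 24, -4: 21, -3: 26, -2: 11, -1: 0, 0: 0, 1: 0, 2: 0, 3: 0, 4: 0, 5: 0}
  blob tray x -49 y -75 area/tablet 1.23 size (np.int32(24), np.int32(26))
  blob tray x -30 y -101 area/tablet 1.20 size (np.int32(22), np.int32(24))
  blob tray x 6 y -89 area/tablet 1.78 size (np.int32(16), np.int32(50))
  blob tray x 67 y -98 area/tablet 0.34 size (np.int32(4), np.int32(32))
  blob tray x 67 y -8 area/tablet 0.17 size (np.int32(4), np.int32(16))
seen frac bays [0.95, 0.89, 0.68]
```

Small single shakes now.

```bash
python3 -m handwheel '[[0,-0.4,0,0,0,0,10],[0,0.4,0,0,0,0,10],[0,0,0,0,0,0,10],[0,0,0,0,0,0,10]]'
python3 -c "
from h import *
count()" | grep -v "x 6[0-9]"
```

```text
time_s: 12.15
position: [0.5791, 0.1963, 0.1148]
tool_rot: [0.615, 0.787, 0.033, 0.026]
force: [-0.4, 0.3, -3.3]
gripper_width: 0.211
gripper_force: 40.0
t 12.15 yaw 14.0 tip 4.8 mouth in tray [0.019 0.001 0.042]
shaker white px by x(cm): {-8: 0, -7: 61, -6: 44, -5: 15, -4: 32, -3: 20, -2: 0, -1: 0, 0: 0, 1: 0, 2: 0, 3: 0, 4: 0, 5: 0}
  blob tray x -49 y -75 area/tablet 1.28 size (np.int32(24), np.int32(26))
  blob tray x -30 y -101 area/tablet 1.17 size (np.int32(22), np.int32(24))
  blob tray x 6 y -89 area/tablet 1.74 size (np.int32(16), np.int32(46))
seen frac bays [0.95, 0.89, 0.67]
```

```bash
python3 -m handwheel '[[0,-0.3,0,0,0,0,10],[0,0.3,0,0,0,0,10],[0,0,0,0,0,0,10],[0,0,0,0,0,0,10]]'
python3 -c "
from h import *
count()" | grep -v "x 6[0-9]"
```

```text
time_s: 12.65
position: [0.5792, 0.1963, 0.1149]
tool_rot: [0.615, 0.787, 0.033, 0.026]
force: [-0.7, 0.3, -3.4]
gripper_width: 0.214
gripper_force: 40.0
t 12.65 yaw 14.0 tip 4.9 mouth in tray [0.019 0.001 0.042]
shaker white px by x(cm): {-8: 0, -7: 82, -6: 40, -5: 19, -4: 28, -3: 13, -2: 0, -1: 0, 0: 0, 1: 0, 2: 0, 3: 0, 4: 0, 5: 1}
  blob tray x -49 y -74 area/tablet 1.17 size (np.int32(24), np.int32(24))
  blob tray x -30 y -100 area/tablet 1.13 size (np.int32(22), np.int32(24))
  blob tray x 6 y -89 area/tablet 1.69 size (np.int32(16), np.int32(46))
seen frac bays [0.95, 0.88, 0.68]
```

```bash
python3 -m handwheel '[[0,-0.3,0,0,0,0,10],[0,0.3,0,0,0,0,10],[0,0,0,0,0,0,10],[0,0,0,0,0,0,10]]'
python3 -c "
from h import *
count()" | grep -v "x 6[0-9]"
```

```text
time_s: 13.15
position: [0.5792, 0.1963, 0.1149]
tool_rot: [0.615, 0.787, 0.034, 0.026]
force: [-0.9, 0.3, -2.7]
gripper_width: 0.212
gripper_force: 40.0
t 13.15 yaw 14.0 tip 4.9 mouth in tray [0.02  0.001 0.042]
shaker white px by x(cm): {-8: 0, -7: 2, -6: 0, -5: 22, -4: 29, -3: 5, -2: 0, -1: 0, 0: 0, 1: 0, 2: 0, 3: 0, 4: 0, 5: 2}
  blob tray x -49 y -75 area/tablet 1.20 size (np.int32(24), np.int32(24))
  blob tray x -30 y -100 area/tablet 1.16 size (np.int32(22), np.int32(24))
  blob tray x -0 y -2 area/tablet 1.75 size (np.int32(26), np.int32(42))
  blob tray x 6 y -88 area/tablet 1.78 size (np.int32(16), np.int32(48))
seen frac bays [0.95, 0.87, 0.68]
```

The front pair dropped into bay 1. I'll return gently mouth-up and go to bay 2.

```bash
python3 - <<'E'
from h import *
for y,z,tip in((0,.055,-4),(.089,.055,-4)):
    m=T0+TT.apply([.02,y,z]);print(y,tip,row(tcp_for_mouth(m,TY,tip),TY,tip))
E
```

```text
0 -4 [-0.07, 1.12, -0.27, 8.89, -0.01, 0.06]
0.089 -4 [8.83, 1.13, -0.27, 8.89, -0.01, 0.06]
```

```bash
python3 -m handwheel '[[0,0.15,-0.1,1.2,0,0,10],[0,0.35,-0.2,2.7,0,0,10],[0,0.55,-0.25,4.3,0,0,10],[0,0.75,-0.3,6,0,0,10],[0,0.95,-0.3,7.6,0,0,10],[0.2,1.1,-0.3,8.9,0,0,10],[0.8,1.1,-0.3,8.9,0,0,10],[1.8,1.1,-0.3,8.9,0,0,10],[3,1.1,-0.3,8.9,0,0,10],[4.2,1.1,-0.3,8.9,0,0,10],[5.4,1.1,-0.3,8.9,0,0,10],[6.6,1.1,-0.3,8.9,0,0,10]]'
python3 -m handwheel '[[1.2,0,0,0,0,0,10],[1.9,0,0,0,0,0,10],[2.2,0,0,0,0,0,10],[2.2,0,0,0,0,0,10],[2.2,0,0,0,0,0,10]]'
python3 - <<'E'
from h import *
count()
for y,z,tip in((.087,.045,0),(.087,.042,5)):
    m=T0+TT.apply([.02,y,z]);print(y,tip,row(tcp_for_mouth(m,TY,tip),TY,tip))
E
```

```text
time_s: 14.45
position: [0.5733, 0.2646, 0.119]
tool_rot: [0.615, 0.788, -0.027, -0.022]
force: [0.2, 0.2, -3.2]
gripper_width: 0.209
gripper_force: 40.0
time_s: 14.95
position: [0.569, 0.2835, 0.119]
tool_rot: [0.616, 0.787, -0.028, -0.021]
force: [-0.4, 0.5, -2.8]
gripper_width: 0.215
gripper_force: 40.0
t 14.95 yaw 13.9 tip -4.0 mouth in tray [0.02  0.088 0.055]
shaker white px by x(cm): {-8: 0, -7: 7, -6: 0, -5: 19, -4: 12, -3: 2, -2: 0, -1: 0, 0: 0, 1: 0, 2: 0, 3: 0, 4: 0, 5: 0}
  blob tray x -48 y -75 area/tablet 1.21 size (np.int32(22), np.int32(26))
  blob tray x -30 y -101 area/tablet 1.20 size (np.int32(22), np.int32(26))
  blob tray x -1 y 1 area/tablet 1.97 size (np.int32(34), np.int32(46))
  blob tray x 6 y -89 area/tablet 1.77 size (np.int32(16), np.int32(48))
  blob tray x 67 y -88 area/tablet 0.29 size (np.int32(4), np.int32(28))
  blob tray x 67 y -12 area/tablet 0.25 size (np.int32(4), np.int32(24))
  blob tray x 67 y 82 area/tablet 0.29 size (np.int32(4), np.int32(28))
seen frac bays [0.95, 0.98, 0.9]
0.087 0 [-0.06, -0.41, 0.63, -4.0, 0.04, -0.03]
0.087 5 [-0.06, -1.04, 0.48, -9.0, 0.04, -0.02]
```

Two tablets are left. I'll lower close to the bay 2 floor, tip, and pull the shaker out from under them.

```bash
python3 - <<'E'
from h import *
for y,z,tip in((.087,.045,0),(.087,.036,7)):
    m=T0+TT.apply([-.015,y,z]);print(y,tip,row(tcp_for_mouth(m,TY,tip),TY,tip))
E
```

```text
0.087 0 [-0.06, -3.9, 0.87, -4.0, 0.04, -0.03]
0.087 7 [-0.06, -4.76, 1.15, -11.0, 0.04, -0.02]
```

```bash
python3 -m handwheel '[[0,-0.2,0,0,0,0,10],[0,-0.6,0.1,0,0,0,10],[0,-1.1,0.2,0,0,0,10],[0,-1.7,0.4,-0.7,0,0,10],[0,-2.3,0.5,-2,0,0,10],[0,-2.9,0.7,-3,0,0,10],[0,-3.5,0.8,-4.5,0,0,10],[0,-4,0.9,-6,0,0,10],[0,-4.4,1,-7.7,0,0,10],[0,-4.6,1.1,-9.5,0,0,10],[0,-4.75,1.15,-11,0,0,10],[0,-4.75,1.15,-11,0,0,10]]'
python3 -c "
from h import *
count()" | grep -v "x 6[0-9]"
python3 -m handwheel '[[0,4,-0.2,0,0,0,10],[0,7,-0.4,0,0,0,10],[0,8,-0.4,0,0,0,10],[0,8,-0.4,0,0,0,10]]'
python3 -c "
from h import *
count()" | grep -v "x 6[0-9]"
```

```text
time_s: 16.25
position: [0.5199, 0.2725, 0.1106]
tool_rot: [0.615, 0.787, 0.047, 0.037]
force: [0.3, -1.0, -3.0]
gripper_width: 0.211
gripper_force: 40.0
t 16.25 yaw 14.0 tip 6.8 mouth in tray [-0.017  0.089  0.036]
shaker white px by x(cm): {-8: 0, -7: 3, -6: 0, -5: 13, -4: 21, -3: 6, -2: 0, -1: 0, 0: 0, 1: 0, 2: 0, 3: 0, 4: 0, 5: 2}
  blob tray x -49 y -75 area/tablet 1.21 size (np.int32(22), np.int32(26))
  blob tray x -30 y -101 area/tablet 1.18 size (np.int32(22), np.int32(24))
  blob tray x -2 y 0 area/tablet 2.03 size (np.int32(36), np.int32(48))
  blob tray x 7 y -88 area/tablet 1.82 size (np.int32(16), np.int32(48))
seen frac bays [0.95, 0.98, 0.77]
time_s: 16.75
position: [0.6007, 0.2917, 0.1248]
tool_rot: [0.615, 0.786, 0.049, 0.038]
force: [0.3, 0.0, -3.4]
gripper_width: 0.211
gripper_force: 40.0
t 16.75 yaw 13.9 tip 7.1 mouth in tray [0.066 0.088 0.05 ]
shaker white px by x(cm): {-8: 0, -7: 11, -6: 0, -5: 0, -4: 0, -3: 0, -2: 0, -1: 0, 0: 0, 1: 0, 2: 0, 3: 0, 4: 0, 5: 0}
  blob tray x -49 y -74 area/tablet 1.20 size (np.int32(24), np.int32(26))
  blob tray x -30 y -101 area/tablet 1.22 size (np.int32(22), np.int32(26))
  blob tray x -1 y 1 area/tablet 2.05 size (np.int32(34), np.int32(48))
  blob tray x 6 y -89 area/tablet 1.86 size (np.int32(18), np.int32(50))
  blob tray x 33 y 89 area/tablet 2.27 size (np.int32(24), np.int32(46))
seen frac bays [0.95, 0.98, 0.9]
```

```bash
python3 -m handwheel '[[0,0,-2,2,0,0,10],[-2,0,-5,5,0,0,10],[-6,0,-7,7,0,0,10],[-11,0,-8,7,0,0,10],[-16,0,-8,7,0,0,10],[-21,0,-8,7,0,0,10],[-26,0,-8,7,0,0,10],[-30,0,-8,7,0,0,10],[-30,0,-8,7,0,0,10]]'
python3 - <<'E'
from h import *
look('f',boxT=(100,225,200,150),boxS=(190,160,170,128))
st=readout.sense();print(st["position"])
E
```

```text
time_s: 17.75
position: [0.6605, -0.0131, 0.2041]
tool_rot: [0.621, 0.784, -0.003, 0.003]
force: [-0.1, -1.0, -2.4]
gripper_width: 0.216
gripper_force: 40.0
top 0.72 [132. 294.] 164 [0.518 0.284 0.016] tray [0.035 0.101 0.016]
top 0.61 [146. 290.] 150 [0.52  0.261 0.016] tray [0.032 0.078 0.016]
side 0.55 [259. 224.] 56 [0.501 0.163 0.015] tray [-0.011 -0.013  0.015]
side 0.54 [287. 240.] 85 [0.537 0.078 0.02 ] tray [ 0.005 -0.104  0.02 ]
side 0.54 [255. 244.] 86 [0.479 0.088 0.014] tray [-0.05  -0.08   0.014]
side 0.51 [260. 217.] 72 [0.511 0.189 0.016] tray [0.006 0.01  0.016]
side 0.49 [248. 198.] 50 [0.516 0.281 0.015] tray [0.032 0.098 0.015]
side 0.4 [278. 233.] 73 [0.531 0.102 0.02 ] tray [ 0.004 -0.079  0.02 ]
[0.66054852 0.00072312 0.20338816]
```

View pics/f.png

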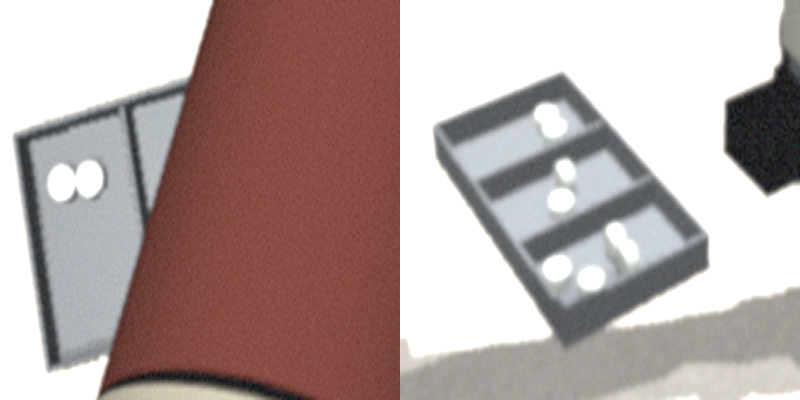

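The side view shows bay 1 and bay 2 tablets flat at (560,185) and (550,120). In bay 0 two are flat and two stand on edge at (620,243). I'll knock those two flat with the back edge of the empty shaker, using a short push at their tops from the −x side.

```bash
cat >> h.py <<'E'
def tcp_for_back(m,yaw,tip,h=.072):
    S,_=tool_R(yaw,tip); return np.array(m)+S.apply([-.060,0,h])
E
python3 - <<'E'
from h import *
tip=-12
m=lambda x,z:T0+TT.apply([x,-.089,z])
print(tcp_for_back(m(-.012,.09),TY,tip).round(3),row(tcp_for_back(m(-.012,.09),TY,tip),TY,tip))
E
```

```text
[0.475 0.078 0.173] [12.02, -16.08, 3.1, 11.94, -0.14, 0.21]
```

```bash
python3 -m handwheel '[[2,-3,0,0,0,0,10],[4.5,-6.5,0,2,0,0,10],[7,-10,1,5,0,0,10],[9.5,-13,2,8,0,0,10],[11.5,-15.3,3,10,0,0,10],[12,-16.1,3.1,11.9,-0.1,0.2,10],[12,-16.1,3.1,11.9,-0.1,0.2,10],[12,-16.1,3.1,11.9,-0.1,0.2,10],[12,-16.1,3.1,11.9,-0.1,0.2,10]]'
python3 - <<'E'
from h import *
tip=-12
m=lambda x,z:T0+TT.apply([x,-.089,z])
for a in((-.012,.04),(-.012,.0205),(.014,.0205),(.014,.06)):print(a,row(tcp_for_back(m(*a),TY,tip),TY,tip))
# verify the shaker's actual back-edge in side view
st=readout.sense();S=R.from_quat(st["tool_rot"])*R.from_matrix(np.array([[0,1,0],[1,0,0],[0,0,-1.]]));o=st["position"]-S.apply([0,0,.072])
for n in("side","top"):
    q=optics.snapshot(n);W=pts(q);L=S.inv().apply((W-o).reshape(-1,3));k=(q["depth"].ravel()>0)&(abs(L[:,0])<.09)&(abs(L[:,1])<.05)&(L[:,2]>-.012)&(L[:,2]<.045)
    print(n,k.sum(),np.percentile(L[k],[1,3,97,99],0).round(4).tolist())
count()
E
```

```text
time_s: 18.85
position: [0.4777, 0.0752, 0.1734]
tool_rot: [0.615, 0.782, -0.081, -0.062]
force: [0.3, -0.3, -1.7]
gripper_width: 0.212
gripper_force: 40.0
(-0.012, 0.04) [0.37, 0.86, 4.98, 0.26, 0.14, -0.22]
(-0.012, 0.0205) [0.38, 1.26, 6.89, 0.26, 0.14, -0.22]
(0.014, 0.0205) [0.39, 3.81, 6.36, 0.26, 0.14, -0.22]
(0.014, 0.06) [0.37, 3.0, 2.49, 0.26, 0.14, -0.22]
side 2148 [[-0.0611, -0.0295, 0.0003], [-0.0604, -0.029, 0.0014], [0.0554, 0.0283, 0.0436], [0.0569, 0.0291, 0.0442]]
top 610 [[-0.0608, -0.0262, 0.0014], [-0.0544, -0.0261, 0.0024], [0.0382, 0.0302, 0.0381], [0.0446, 0.0313, 0.0385]]
t 18.95 yaw 13.6 tip -11.8 mouth in tray [-0.127 -0.092  0.119]
shaker white px by x(cm): {-8: 0, -7: 0, -6: 0, -5: 0, -4: 0, -3: 0, -2: 0, -1: 0, 0: 0, 1: 0, 2: 0, 3: 0, 4: 0, 5: 0}
  blob tray x -49 y -76 area/tablet 1.08 size (np.int32(20), np.int32(24))
  blob tray x -31 y -102 area/tablet 0.98 size (np.int32(20), np.int32(24))
  blob tray x -11 y -14 area/tablet 0.48 size (np.int32(18), np.int32(14))
  blob tray x 6 y -104 area/tablet 0.58 size (np.int32(14), np.int32(16))
  blob tray x 6 y -80 area/tablet 0.67 size (np.int32(14), np.int32(20))
  blob tray x 67 y -102 area/tablet 0.17 size (np.int32(4), np.int32(16))
  blob tray x 67 y -69 area/tablet 0.23 size (np.int32(4), np.int32(22))
  blob tray x 67 y 0 area/tablet 0.17 size (np.int32(4), np.int32(16))
seen frac bays [0.64, 0.19, 0.02]
```

```bash
python3 -m handwheel '[[0.4,0.4,2.5,0.2,0.1,-0.2,10],[0.4,0.9,5,0.2,0.1,-0.2,10],[0.4,1.1,6.2,0.2,0.1,-0.2,10],[0.4,1.25,6.9,0.2,0.1,-0.2,10],[0.4,1.25,6.9,0.2,0.1,-0.2,10],[0.4,1.25,6.9,0.2,0.1,-0.2,10],[0.4,3.8,6.35,0.2,0.1,-0.2,10],[0.4,3.8,6.35,0.2,0.1,-0.2,10],[0.4,3.4,4.5,0.2,0.1,-0.2,10],[0.4,3,2.5,0.2,0.1,-0.2,10],[0.4,3,2.5,0.2,0.1,-0.2,10]]'
python3 -c "
from h import *
count()" | grep -v "x 6[0-9]"
```

```text
time_s: 20.15
position: [0.5008, 0.0854, 0.145]
tool_rot: [0.613, 0.784, -0.08, -0.063]
force: [0.6, -0.9, -2.1]
gripper_width: 0.21
gripper_force: 40.0
t 20.15 yaw 13.9 tip -11.7 mouth in tray [-0.102 -0.088  0.091]
shaker white px by x(cm): {-8: 0, -7: 0, -6: 0, -5: 0, -4: 0, -3: 0, -2: 0, -1: 0, 0: 0, 1: 0, 2: 0, 3: 0, 4: 0, 5: 0}
  blob tray x -49 y -76 area/tablet 1.09 size (np.int32(22), np.int32(24))
  blob tray x -30 y -102 area/tablet 0.95 size (np.int32(20), np.int32(20))
  blob tray x 32 y -88 area/tablet 1.99 size (np.int32(22), np.int32(44))
  blob tray x 32 y 101 area/tablet 0.46 size (np.int32(14), np.int32(16))
seen frac bays [0.71, 0.05, 0.17]
```

Both toppled flat (22×44 mm blob at tray x = 32). Now back to the mat.

```bash
python3 -c "
from h import *
print(row([.496,-.181,.16],16.8))"
```

```text
[-25.8, -6.92, -0.32, -12.02, -0.34, -2.84]
```

```bash
python3 -m handwheel '[[0,0,-3,0,0,0,10],[-2,-0.5,-5,-2,0,0,10],[-5,-1.3,-5,-5,0,-1,10],[-9,-2.5,-4.5,-8,0,-2,10],[-13,-3.5,-3.5,-11,-0.3,-2.8,10],[-17,-4.6,-2.5,-12,-0.3,-2.8,10],[-21,-5.7,-1.5,-12,-0.3,-2.8,10],[-24,-6.5,-0.7,-12,-0.3,-2.8,10],[-25.8,-6.9,-0.3,-12,-0.3,-2.8,10],[-25.8,-6.9,-0.3,-12,-0.3,-2.8,10],[-25.8,-6.9,-0.3,-12,-0.3,-2.8,10],[-25.8,-6.9,-0.3,-12,-0.3,-2.8,10]]'
python3 -c "
from h import *
print(row([.496,-.181,.0785],16.8))"
```

```text
time_s: 21.45
position: [0.496, -0.1789, 0.159]
tool_rot: [0.596, 0.803, -0.0, -0.002]
force: [0.7, -0.0, -2.2]
gripper_width: 0.214
gripper_force: 40.0
[-0.22, -0.05, 8.05, -0.13, -0.15, 0.1]
```

```bash
python3 -m handwheel '[[-0.2,0,2.5,-0.1,-0.1,0.1,10],[-0.2,0,5,-0.1,-0.1,0.1,10],[-0.2,0,6.8,-0.1,-0.1,0.1,10],[-0.2,0,7.6,-0.1,-0.1,0.1,10],[-0.2,0,8,-0.1,-0.1,0.1,10],[-0.2,0,8.1,-0.1,-0.1,0.1,10],[-0.2,0,8.1,-0.1,-0.1,0.1,10],[-0.2,0,8.1,-0.1,-0.1,0.1,10]]'
```

```text
time_s: 22.25
position: [0.4971, -0.1831, 0.0793]
tool_rot: [0.597, 0.802, -0.0, 0.001]
force: [0.6, -0.7, -2.3]
gripper_width: 0.214
gripper_force: 40.0
```

```bash
python3 -m handwheel '[[0,0,0.1,0,0,0,10],[0,0,0.2,0,0,0,10],[0,0,0.2,0,0,0,10]]'
```

```text
time_s: 22.55
position: [0.497, -0.1831, 0.0777]
tool_rot: [0.597, 0.802, 0.0, 0.001]
force: [-1.6, 0.4, 4.1]
gripper_width: 0.214
gripper_force: 40.0
```

Contact is made, so I'll release and retreat.

```bash
python3 -m handwheel '[[0,0,-0.03,0,0,0,40],[0,0,-0.03,0,0,0,60],[0,0,-0.03,0,0,0,80],[0,0,-0.03,0,0,0,80],[0,0,-0.03,0,0,0,80],[0,0,-0.03,0,0,0,80],[0,0,-2,0,0,0,80],[0,0,-6,0,0,0,80],[0,0,-10,0,0,0,80],[0,0,-14,0,0,0,80],[0,0,-17,0,0,0,80],[0,0,-17,0,0,0,80]]'
python3 -m handwheel '[[-3,0,0,0,0,0,80],[-8,0,0,0,0,0,80],[-12,0,0,0,0,0,80],[-15,0,0,0,0,0,80],[-15,0,0,0,0,0,80],[-15,0,0,0,0,0,80]]'
python3 -c "
from h import *
look('g',boxT=(100,220,380,160),boxS=(180,160,220,240))
count()"
```

```text
time_s: 23.75
position: [0.4987, -0.184, 0.2509]
tool_rot: [0.597, 0.802, 0.001, 0.005]
force: [0.1, -0.6, -0.2]
gripper_width: 0.798
gripper_force: 0.0
time_s: 24.35
position: [0.5387, -0.3261, 0.245]
tool_rot: [0.598, 0.802, -0.0, -0.001]
force: [0.1, 0.6, 0.4]
gripper_width: 0.8
gripper_force: 0.0
top 0.66 [238. 269.] 137 [0.559 0.114 0.016] tray [ 0.034 -0.075  0.016]
top 0.63 [245. 316.] 118 [0.48  0.097 0.017] tray [-0.047 -0.072  0.017]
top 0.55 [261. 301.] 123 [0.504 0.075 0.017] tray [-0.029 -0.099  0.017]
top 0.52 [204. 304.] 151 [0.502 0.168 0.016] tray [-0.008 -0.008  0.016]
top 0.51 [251. 267.] 141 [0.563 0.091 0.016] tray [ 0.032 -0.098  0.016]
top 0.48 [130. 296.] 142 [0.518 0.284 0.016] tray [0.035 0.1   0.016]
top 0.47 [145. 293.] 144 [0.52  0.262 0.016] tray [0.032 0.079 0.016]
top 0.46 [186. 297.] 101 [0.512 0.194 0.024] tray [0.008 0.015 0.024]
side 0.6 [258. 224.] 65 [0.501 0.164 0.015] tray [-0.01  -0.012  0.015]
side 0.59 [246. 198.] 46 [0.514 0.281 0.015] tray [0.031 0.098 0.015]
side 0.58 [257. 250.] 76 [0.479 0.088 0.014] tray [-0.05  -0.08   0.014]
side 0.4
[... 451 characters left out ...]
, 5: 0}
  blob tray x -49 y -75 area/tablet 1.27 size (np.int32(24), np.int32(26))
  blob tray x -30 y -100 area/tablet 1.16 size (np.int32(22), np.int32(24))
  blob tray x -2 y 1 area/tablet 2.16 size (np.int32(36), np.int32(50))
  blob tray x 32 y -87 area/tablet 2.33 size (np.int32(26), np.int32(46))
  blob tray x 33 y 89 area/tablet 2.26 size (np.int32(24), np.int32(46))
  blob tray x 67 y -88 area/tablet 0.29 size (np.int32(4), np.int32(28))
  blob tray x 67 y -14 area/tablet 0.21 size (np.int32(4), np.int32(20))
  blob tray x 67 y 11 area/tablet 0.19 size (np.int32(4), np.int32(18))
  blob tray x 67 y 76 area/tablet 0.38 size (np.int32(4), np.int32(36))
seen frac bays [0.95, 0.98, 0.9]
```

View pics/g.png

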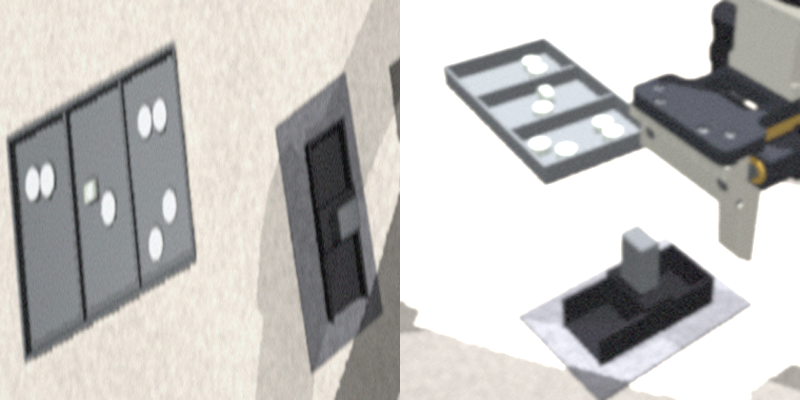

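All is in place except one bay 1 tablet, which stands on edge at (90,190) in the left crop. There is time to knock it down the same way, so I'll check its orientation first.

```bash
python3 - <<'E'
from h import *
Q=[]
for n in("top","side"):
    q=optics.snapshot(n);P=TT.inv().apply((pts(q)-T0).reshape(-1,3))
    k=(q["depth"].ravel()>0)&(abs(P[:,0]-.008)<.025)&(abs(P[:,1]-.015)<.025)&(P[:,2]>.019)&(P[:,2]<.035)
    p=P[k]*1000;r=cv2.minAreaRect(p[:,:2].astype(np.float32));print(n,k.sum(),p.mean(0).round(1),np.round(r[0],1),np.round(r[1],1),round(r[2],1),p[:,2].max().round(1),p.min(0).round(0),p.max(0).round(0))
print(row([.497,-.183,.20],16.8))
E
```

```text
top 103 [ 8.  15.3 23.9] [4.2 7.2] [43.2 17.3] 64.4 29.7 [-13.  -9.  19.] [15. 27. 30.]
side 75 [ 8.9 25.2 23.4] [ 8.5 21.7] [47.  36.5] 0.8 29.9 [-15.   3.  19.] [32. 40. 30.]
[14.89, 0.02, 4.68, 0.02, 0.06, -0.08]
```

```bash
python3 - <<'E'
from h import *
q=optics.snapshot("top");P=TT.inv().apply((pts(q)-T0).reshape(-1,3))
k=(q["depth"].ravel()>0)&(np.hypot(P[:,0]-.008,P[:,1]-.015)<.016)&(P[:,2]>.021)&(P[:,2]<.03)
p=P[k][:,:2]*1000;w,v=np.linalg.eigh(np.cov(p.T));print(len(p),p.mean(0).round(1),np.sqrt(w*12).round(1),"long axis",v[:,1].round(2))
i=cv2.resize(q["color"][275:330,165:225,::-1],(480,440),interpolation=cv2.INTER_CUBIC);cv2.imwrite("pics/h.png",i)
E
```

```text
84 [ 8.8 16.4] [12.4 18.2] long axis [-0.04  1.  ]
```

View pics/h.png

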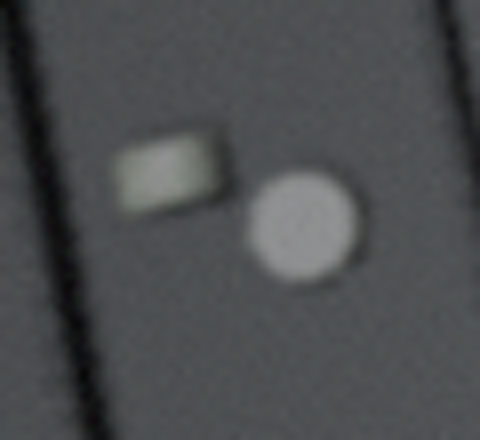

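The standing tablet (165,175) has its axis along the tray's x, and the flat one is at (303,225). A +x push will topple it, so I'll regrasp.

```bash
python3 -m handwheel '[[4,0,0,0,0,0,80],[9,0,0,0,0,0,80],[13,0,0,0,0,0,80],[14.9,0,0,0,0,0,80],[14.9,0,0,0,0,0,80],[14.9,0,4.5,0,0,0,80],[14.9,0,9,0,0,0,80],[14.9,0,13,0,0,0,80],[14.9,0,16,0,0,0,80],[14.9,0,16.85,0,0,0,80],[14.9,0,16.85,0,0,0,80],[14.9,0,16.85,0,0,0,80]]' 40
python3 -m handwheel '[[0,0,0,0,0,0,10],[0,0,0,0,0,0,10],[0,0,0,0,0,0,10],[0,0,0,0,0,0,10],[0,0,0,0,0,0,10],[0,0,0,0,0,0,10],[0,0,0,0,0,0,10],[0,0,0,0,0,0,10],[0,0,0,0,0,0,10],[0,0,0,0,0,0,10],[0,0,0,0,0,0,10],[0,0,0,0,0,0,10]]'
python3 -m handwheel '[[0,0,-1,0,0,0,10],[0,0,-4,0,0,0,10],[0,0,-8,0,0,0,10],[0,0,-11,0,0,0,10],[0,0,-12,0,0,0,10],[0,0,-12,0,0,0,10]]'
python3 - <<'E'
from h import *
print(row(tcp_for_back(T0+TT.apply([-.014,.010,.09]),TY,-12),TY,-12))
E
```

```text
time_s: 26.0
position: [0.4979, -0.1852, 0.0793]
tool_rot: [0.598, 0.802, -0.0, 0.002]
force: [0.1, -0.9, 0.3]
gripper_width: 0.8
gripper_force: 0.0
time_s: 27.2
position: [0.4968, -0.1838, 0.078]
tool_rot: [0.597, 0.802, -0.0, 0.001]
force: [0.4, 0.5, -0.1]
gripper_width: 0.216
gripper_force: 40.0
time_s: 27.8
position: [0.4971, -0.1839, 0.1991]
tool_rot: [0.597, 0.802, 0.0, 0.002]
force: [0.5, -0.0, -2.9]
gripper_width: 0.213
gripper_force: 40.0
[35.64, 5.7, 2.55, 12.13, 0.43, 2.74]
```

```bash
python3 -m handwheel '[[2,0.3,0,0,0,0,10],[5.5,0.9,0,0,0,0,10],[10,1.6,0,0,0,0,10],[14.5,2.3,0,0,0,0,10],[19,3,0,2,0,1,10],[23.5,3.8,0.5,5,0,2,10],[28,4.5,1,8,0.2,2.5,10],[32,5.1,2,10,0.4,2.7,10],[34.5,5.5,2.5,12,0.4,2.7,10],[35.6,5.7,2.5,12.1,0.4,2.7,10],[35.6,5.7,2.5,12.1,0.4,2.7,10],[35.6,5.7,2.5,12.1,0.4,2.7,10]]'
python3 -m handwheel '[[0,0,0,0,0,0,10],[0,0,0,0,0,0,10]]'
python3 - <<'E'
from h import *
m=lambda x,z:T0+TT.apply([x,.010,z])
for a in((-.014,.0205),(.018,.0205),(.018,.06)):print(a,row(tcp_for_back(m(*a),TY,-12),TY,-12))
count()
E
```

```text
time_s: 29.0
position: [0.4492, 0.1713, 0.1723]
tool_rot: [0.614, 0.782, -0.084, -0.065]
force: [-0.5, -0.8, -1.7]
gripper_width: 0.215
gripper_force: 40.0
time_s: 29.2
position: [0.4497, 0.1718, 0.173]
tool_rot: [0.614, 0.782, -0.083, -0.065]
force: [0.4, 0.6, -2.7]
gripper_width: 0.21
gripper_force: 40.0
(-0.014, 0.0205) [0.2, 1.49, 6.8, -0.05, -0.04, -0.15]
(0.018, 0.0205) [0.21, 4.62, 6.13, -0.05, -0.04, -0.15]
(0.018, 0.06) [0.21, 3.8, 2.27, -0.05, -0.04, -0.15]
t 29.2 yaw 13.7 tip -12.1 mouth in tray [-0.131  0.008  0.119]
shaker white px by x(cm): {-8: 0, -7: 10, -6: 0, -5: 0, -4: 0, -3: 0, -2: 0, -1: 0, 0: 0, 1: 0, 2: 0, 3: 0, 4: 0, 5: 0}
  blob tray x -49 y -75 area/tablet 1.18 size (np.int32(22), np.int32(26))
  blob tray x -30 y -101 area/tablet 1.22 size (np.int32(24), np.int32(24))
  blob tray x -3 y -1 area/tablet 1.98 size (np.int32(36), np.int32(44))
  blob tray x 32 y -87 area/tablet 2.26 size (np.int32(22), np.int32(48))
  blob tray x 32 y 78 area/tablet 1.01 size (np.int32(22), np.int32(24))
  blob tray x 67 y -62 area/tablet 0.21 size (np.int32(4), np.int32(20))
  blob tray x 67 y -15 area/tablet 0.27 size (np.int32(4), np.int32(26))
  blob tray x 67 y 69 area/tablet 0.40 size (np.int32(4), np.int32(38))
seen frac bays [0.95, 0.88, 0.48]
```

```bash
python3 -m handwheel '[[0.2,0.5,2.5,0,0,0,10],[0.2,1.1,5,0,0,0,10],[0.2,1.4,6.2,0,0,0,10],[0.2,1.5,6.8,0,0,-0.1,10],[0.2,1.5,6.8,0,0,-0.1,10],[0.2,1.5,6.8,0,0,-0.1,10],[0.2,4.6,6.13,0,0,-0.1,10],[0.2,4.6,6.13,0,0,-0.1,10],[0.2,4.2,4.5,0,0,-0.1,10],[0.2,3.8,2.3,0,0,-0.1,10],[0.2,3.8,0.5,0,0,-0.1,10],[0.2,3.8,0.5,0,0,-0.1,10]]'
python3 - <<'E'
from h import *
count()
q=optics.snapshot("side");W=pts(q)
print(row([.497,-.183,.16],16.8))
E
```

```text
time_s: 30.5
position: [0.4856, 0.1844, 0.1618]
tool_rot: [0.612, 0.784, -0.08, -0.064]
force: [0.0, -0.8, -1.7]
gripper_width: 0.214
gripper_force: 40.0
t 30.5 yaw 14.0 tip -11.8 mouth in tray [-0.093  0.012  0.108]
shaker white px by x(cm): {-8: 0, -7: 11, -6: 0, -5: 0, -4: 0, -3: 0, -2: 0, -1: 0, 0: 1, 1: 0, 2: 1, 3: 0, 4: 0, 5: 4}
  blob tray x -49 y -75 area/tablet 1.24 size (np.int32(24), np.int32(26))
  blob tray x -30 y -100 area/tablet 1.15 size (np.int32(22), np.int32(24))
  blob tray x -9 y -9 area/tablet 1.07 size (np.int32(20), np.int32(24))
  blob tray x 32 y -88 area/tablet 2.47 size (np.int32(26), np.int32(48))
  blob tray x 30 y 79 area/tablet 1.12 size (np.int32(20), np.int32(28))
  blob tray x 33 y 16 area/tablet 1.02 size (np.int32(24), np.int32(22))
  blob tray x 67 y -88 area/tablet 0.80 size (np.int32(4), np.int32(76))
  blob tray x 67 y 26 area/tablet 0.17 size (np.int32(4), np.int32(16))
seen frac bays [0.95, 0.89, 0.45]
[-35.95, -7.39, 1.45, -12.22, -0.36, -2.75]
```

Toppled flat at tray (33,16). Back to the mat.

```bash
python3 -m handwheel '[[-1,-0.3,-2,-1,0,0,10],[-4,-0.8,-3,-3,0,0,10],[-8,-1.6,-3,-6,0,-1,10],[-12.5,-2.5,-2.5,-9,-0.3,-2,10],[-17,-3.5,-2,-12,-0.3,-2.7,10],[-21.5,-4.4,-1,-12.2,-0.3,-2.7,10],[-26,-5.3,-0.3,-12.2,-0.3,-2.7,10],[-30.5,-6.3,0.5,-12.2,-0.3,-2.7,10],[-34,-7,1.2,-12.2,-0.3,-2.7,10],[-35.9,-7.4,1.4,-12.2,-0.3,-2.7,10],[-35.9,-7.4,1.4,-12.2,-0.3,-2.7,10],[-35.9,-7.4,1.4,-12.2,-0.3,-2.7,10]]'
python3 -m handwheel '[[0,0,0,0,0,0,10]]'
python3 -c "
from h import *
print(row([.497,-.183,.0795],16.8))"
```

```text
time_s: 31.85
position: [0.4969, -0.1812, 0.16]
tool_rot: [0.597, 0.802, 0.001, -0.002]
force: [-1.0, 0.4, -1.8]
gripper_width: 0.214
gripper_force: 40.0
time_s: 31.95
position: [0.4977, -0.1798, 0.1604]
tool_rot: [0.595, 0.803, 0.001, -0.001]
force: [-0.4, 1.5, -2.2]
gripper_width: 0.219
gripper_force: 40.0
[-0.31, -0.16, 8.09, 0.05, -0.19, 0.11]
```

```bash
python3 -m handwheel '[[-0.2,-0.1,2.5,0,-0.1,0.1,10],[-0.2,-0.1,5,0,-0.1,0.1,10],[-0.2,-0.1,6.8,0,-0.1,0.1,10],[-0.2,-0.1,7.6,0,-0.1,0.1,10],[-0.2,-0.1,8,0,-0.1,0.1,10],[-0.2,-0.1,8.2,0,-0.1,0.1,10],[-0.2,-0.1,8.25,0,-0.1,0.1,10],[-0.2,-0.1,8.25,0,-0.1,0.1,10]]'
```

```text
time_s: 32.75
position: [0.4981, -0.1845, 0.0793]
tool_rot: [0.597, 0.802, 0.001, 0.002]
force: [-0.3, 0.1, -1.7]
gripper_width: 0.21
gripper_force: 40.0
```

```bash
python3 -m handwheel '[[0,0,0.07,0,0,0,10],[0,0,0.15,0,0,0,10],[0,0,0.15,0,0,0,10]]'
```

```text
time_s: 33.05
position: [0.4977, -0.1844, 0.0772]
tool_rot: [0.597, 0.802, 0.001, 0.001]
force: [0.0, -0.3, -2.0]
gripper_width: 0.215
gripper_force: 40.0
```

```bash
python3 -m handwheel '[[0,0,0.07,0,0,0,10],[0,0,0.12,0,0,0,10],[0,0,0.12,0,0,0,10]]'
```

```text
time_s: 33.35
position: [0.4977, -0.1844, 0.0771]
tool_rot: [0.597, 0.802, 0.001, 0.001]
force: [-2.2, 2.1, 6.4]
gripper_width: 0.216
gripper_force: 40.0
```

```bash
python3 -m handwheel '[[0,0,-0.05,0,0,0,10],[0,0,-0.05,0,0,0,40],[0,0,-0.05,0,0,0,60],[0,0,-0.05,0,0,0,80],[0,0,-0.05,0,0,0,80],[0,0,-0.05,0,0,0,80],[0,0,-0.05,0,0,0,80],[0,0,-2,0,0,0,80],[0,0,-6,0,0,0,80],[0,0,-10,0,0,0,80],[0,0,-14,0,0,0,80],[0,0,-17,0,0,0,80]]'
python3 -m handwheel '[[-3,0,0,0,0,0,80],[-8,0,0,0,0,0,80],[-12,0,0,0,0,0,80],[-15,0,0,0,0,0,80],[-15,0,0,0,0,0,80],[-15,0,0,0,0,0,80]]'
python3 - <<'E'
from h import *
look('i',boxT=(100,220,380,160),boxS=(180,160,220,240))
s=optics.snapshot("top");W=pts(s)
m=models.masks_of("shaker",s)[0]["pixels"]&(s["depth"]>0);q=W[m]
print(np.percentile(q,[1,99],0).round(3),q[q[:,2]>.1].mean(0).round(3))
E
```

```text
time_s: 34.55
position: [0.4976, -0.1846, 0.2485]
tool_rot: [0.597, 0.802, 0.001, 0.002]
force: [0.3, 0.3, -0.3]
gripper_width: 0.8
gripper_force: 0.0
time_s: 35.15
position: [0.5398, -0.328, 0.2454]
tool_rot: [0.598, 0.802, 0.001, 0.0]
force: [0.5, 0.1, -0.5]
gripper_width: 0.805
gripper_force: 0.0
top 0.71 [204. 302.] 164 [0.502 0.169 0.016] tray [-0.008 -0.007  0.016]
top 0.67 [146. 293.] 160 [0.52  0.262 0.016] tray [0.032 0.079 0.016]
top 0.67 [261. 302.] 135 [0.504 0.075 0.017] tray [-0.029 -0.099  0.017]
top 0.64 [181. 282.] 161 [0.536 0.205 0.016] tray [0.034 0.02  0.016]
top 0.58 [248. 319.] 134 [0.48  0.095 0.017] tray [-0.047 -0.074  0.017]
top 0.54 [240. 268.] 120 [0.559 0.115 0.016] tray [ 0.034 -0.074  0.016]
top 0.52 [249. 270.] 142 [0.563 0.092 0.016] tray [ 0.032 -0.097  0.016]
top 0.5 [132. 294.] 139 [0.518 0.284 0.017] tray [0.036 0.101 0.017]
side 0.53 [256. 201.] 56 [0.519 0.259 0.015] tray [0.03  0.076 0.015]
side 0.48 [270. 216.] 65 [0.535 0.197 0.014] tray [0.031 0.012 0.014]
side 0.44 [270. 249.] 63 [0.503 0.071 0.015] tray [-0.031 -0.102  0.015]
side 0.43 [249. 196.] 36 [0.515 0.28  0.015] tray [0.031 0.097 0.015]
[[ 0.435 -0.217  0.007]
 [ 0.554 -0.135  0.11 ]] [ 0.495 -0.176  0.108]
```

View pics/i.png

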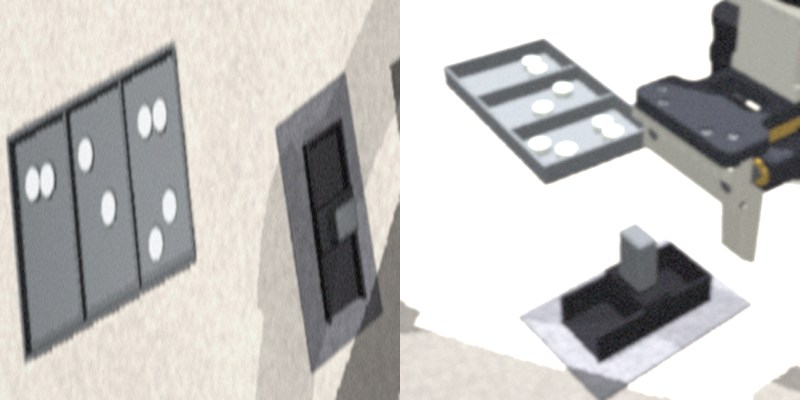

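All eight tablets are flat (4/2/2, all tops at z≈16 mm). The shaker is empty and upright on its mat, and the gripper is clear.

```bash
python3 -c "
from rig import arm
print(arm.close_job())"
```

```text
the job is handed in; nothing more can be done
None
```

The job is handed in at about 35 s: all eight tablets lie flat in the tray, four, two and two by bay, and the empty shaker stands upright on its mat; three tablets first landed on edge, so I knocked them flat with the shaker, picking it up once more to do the last.

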